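Sweep the tile shards off the slab into the scrap tray

ROBOT

A 7-joint arm with a two-finger parallel gripper is mounted at the origin on the work surface. World frame = base frame: x ahead of the robot, y to its left, z up, the work surface at z = 0. Lengths are in m, angles in rad, forces in N, time in s.
With the tool pointing down it reaches from about 0.4 to 0.875 m from the base axis. Payload 19.3 kg.
Tool frame: the origin (TCP) lies midway between the tips of the shut fingers; the grasp point (between the pads) lies 19 mm behind it (bot.pinch_z is the distance from the TCP to the grasp point, in m); z points along the fingers, y is the line along which they close (so a half turn about z gives the same grasp; the last joint's range is limited). The gripper opens to 85 mm and grips with 20 to 120 N. Pads are 22 mm wide; open, the fingers measure 114 mm over their backs; the gripper's body (76 mm by 85 mm) begins 54 mm behind the grasp point. The pads swing forward as they close: fully open they stand 13 mm farther back than shut.
Start: joints at [1.218, 0.521, -0.036, 1.599, 0.021, 1.021, -0.113], TCP at [0.174, -0.6, 0.231] pointing down, gripper open.
Joint ranges: [-2.91, 2.91], [-0.3, 2.13], [-1.5, 1.42], [0.17, 2.43], [-1.26, 4.41], [0.16, 1.93], [-2.52, 2.52]. Speed limits (rad/s): [1.89, 1.89, 2.39, 2.39, 3.01, 3.01, 3.01].

INTERFACE

Orientations are given as [roll, pitch, yaw] about the fixed x, y, z axes, in that order (R = Rz(yaw) Ry(pitch) Rx(roll)).
In Python, from workcell import observe, viewer, bot gives the robot as it stands. The module is installed in compiled form; this text tells all that it offers.
- The arm moves only by the tool play_rows, never from a script. Its argument "motion" is a list of rows, each a list of 7 numbers: the shift along the tool's x, y, z in cm, then the turn, a rotation vector about the tool's x, y, z in rad, then the opening, from -1 (shut) to 1 (fully open), so that 0 is half open. A call has exactly 5 rows; each row is the pose to reach, as a shift and turn from the pose commanded when the call began, along the tool's axes at that moment; what a row does not reach only later rows make up. A row lasts 1/10 s, in which the tool goes at most 50 mm and 8.59 degrees, less where a joint would pass 70% of its speed; a pose out of reach is approached as far as the arm can. A call with a gripper value outside its range is refused whole. The fingers move at their own pace and stop on an object; "squeeze" is the grip in N (left out, the last holds). Time passes only in rows, so rows that repeat a pose let the fingers close, or fill a call up. It gives the time, the measured TCP pose, the force, the opening and the grip force at its end, in the units of the state.
- observe(): the state, without advancing time (a new reading comes with each control period).
- viewer.grab_frame(name): name is "scene" or "top" or "wrist"; returns (picture, depth): 420x560x3 uint8, red, green, blue; 420x560 float32, m along the optical axis (not along the pixel's ray), 0 where there is no reading.
- viewer.camera_info(name): a dict with "fx", "fy", "cx", "cy" (pixels), "R" (3x3) and "t" (3): a world point X has camera coordinates R X + t. Camera axes: x right, y down, z forward; pixel columns grow to the right and rows downward; lengths in m; the calibration is good to about 2 mm. A picture is of the moment at which its call begins: read the wrist's pose just before it. camera_info takes no time and is no camera call; for the wrist camera it gives the pose at the moment of the call.
- bot.job_done(): hands the job in; it is judged then, once.
The state is a dict: "clock": time; "qpos": joint angles; "qd": joint speeds; "joint_efforts": joint torques, N m; "position": TCP position; "tool_rot": TCP orientation; "force": force on the tool from outside, world axes, zero at the start; "moment": the same for the moment, N m; "grip_width": finger opening in m; "finger_force": force on a finger pad.
Only numpy, scipy, OpenCV 4.12 (cv2) and the standard library are available. Lean on these libraries where they do the work, as an engineer would, in place of code of your own. Each camera call takes 0.05 s, during which the arm holds its last target. There are 200 camera calls.

TASK

Clear the broken tile off the marble slab: with the fingertips, sweep the three terracotta shards along the slab and over its edge into the empty black scrap tray beside it, pushing them only and never picking one up. Leave the green-capped glaze jar standing where it is on the slab, the two blue tiles lying in the white tray, and the mug, saucer and brush pot on the bench undisturbed.

Things in the scene. Friction and masses are not known exactly. Their poses are not given: they have to be found in the camera images.
- slab: the fixed marble work slab on a wooden base, 260 x 260 mm, 40 mm high (its top is 40 mm above the bench); origin at the centre of its underside; one tray stands along its +y side and the other along its -y side (which is which changes), its x sides drop to the bench. On the slab stand the three shards and the glaze jar, each in a strip of its own: strips run along the slab's y, about 55 mm apart in its x, so a straight push along y meets nothing else
- scrap_tray: the black open tray, fixed, empty at the start, 260 (x) x 100 (y) mm, 34 mm high so its rim is 6 mm below the slab's top, walls and floor 4 mm; it stands 2 mm from the slab's side, its x axis along the slab's x; origin at the centre of its underside
- keep_tray: the white open tray of the same size on the slab's other side, fixed, holding two finished blue tiles; origin at the centre of its underside
- shard1_mid (a point): a broken tile offcut, terracotta with a thin white glaze streak on top, roughly 32 x 26 mm and 12 mm thick with uneven sides, 14 to 28 g, lying flat on the slab anywhere within 80 mm of the slab's middle in its y, any yaw; this point is its centre, 6 mm above its underside. Slides when pushed from the side
- shard2_mid (a point): a broken tile offcut, terracotta with a thin white glaze streak on top, roughly 32 x 26 mm and 12 mm thick with uneven sides, 14 to 28 g, lying flat on the slab anywhere within 80 mm of the slab's middle in its y, any yaw; this point is its centre, 6 mm above its underside. Slides when pushed from the side
- shard3_mid (a point): a broken tile offcut, terracotta with a thin white glaze streak on top, roughly 32 x 26 mm and 12 mm thick with uneven sides, 14 to 28 g, lying flat on the slab anywhere within 80 mm of the slab's middle in its y, any yaw; this point is its centre, 6 mm above its underside. Slides when pushed from the side
- jar: a small glaze jar with a green cap, 34 mm in diameter, 45 mm high, 90 g, loose, standing on the slab; origin at the centre of its underside
- tile1: a finished blue square tile, 32 x 32 x 10 mm, lying in the white keep tray; origin at the centre of its underside
- tile2: a finished blue square tile, 32 x 32 x 10 mm, lying in the white keep tray; origin at the centre of its underside
- mug: a blue mug, 76 mm in diameter (handle extra), 85 mm high, loose on the bench to the robot's left; origin at the centre of its underside
- saucer: a white saucer with green paint, 140 mm in diameter, 18 mm high, loose on the bench to the robot's right; origin at the centre of its underside
- brush_pot: a terracotta pot of red-handled brushes, 72 mm in diameter, brushes up to 210 mm high, loose on the bench at the right; origin at the centre of its underside
- shard1: the same shard as shard1_mid; origin at the centre of its underside
- shard2: the same shard as shard2_mid; origin at the centre of its underside
- shard3: the same shard as shard3_mid; origin at the centre of its underside

How it is judged:
By the outcome, as a careful person would: the job done as asked, in the order asked, and still so for the second after the job is handed in, with the robot touching nothing.
It also fails if it takes over 72 s, if anything falls off the work surface, if the arm or the gripper's body presses on something with over 40 N, if the wrist force passes 120 N, or if a joint passes its speed limit or range.

## Working session

There is one attempt and no reset: what is moved stays moved. The work goes in short steps, Python scripts to look and compute and a tool call to move; the robot and the scene stay as the last step left them, time stands still between calls to the robot, and variables do not carry over. Pictures are saved under pics/ and viewed, at most 10 in all, crops included, and the job is handed in when it is done.

Besides the shell and the picture viewer there is one more tool, called by a JSON object that holds its "op" and its "data". play_rows: Moves the arm, as the interface text tells. Its arguments: {"type":"object","properties":{"motion":{"type":"array"},"squeeze":{"type":"number"}},"required":["motion"]}

```bash
mkdir -p pics
python3 - <<'E'
from workcell import observe, viewer, bot
import cv2,numpy as np
s=observe();print(s['clock'],s['position'],s['tool_rot'],s['grip_width'],bot.pinch_z)
for n in ['scene','top']:
    im,d=viewer.grab_frame(n);c=viewer.camera_info(n)
    np.savez(f'{n}.npz',im=im,d=d,**c)
    cv2.imwrite(f'pics/{n}0.png',im[:,:,::-1]); print(n,c)
E
```

```text
0.0 [ 0.17426045 -0.59986457  0.23072204] [-3.14043222e+00  6.91763676e-05  2.82757211e-01] 0.08486261801439006 0.0187
scene {'fx': 544.4937528133802, 'fy': 544.4937528133802, 'cx': 287.14713757277065, 'cy': 216.28205946417563, 'R': array([[ 0.86463344,  0.50239143, -0.00344371],
       [ 0.3351668 , -0.58191302, -0.74097264],
       [-0.37426224,  0.63951551, -0.67152639]]), 't': array([-0.47470924, -0.13336572,  1.69620869])}
top {'fx': 466.82942699789805, 'fy': 466.82942699789805, 'cx': 276.3950186825571, 'cy': 203.08904951773422, 'R': array([[ 0.02152926, -0.99976508,  0.00250533],
       [-0.98445304, -0.02163634, -0.1743103 ],
       [ 0.17432355,  0.0012864 , -0.98468759]]), 't': array([-0.01944903,  0.55002159,  1.43061244])}
```

View pics/top0.png

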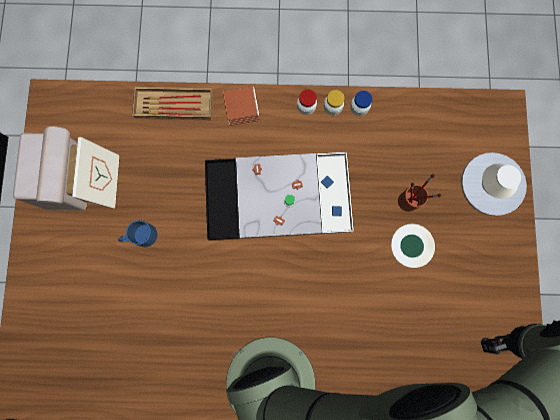

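View pics/scene0.png

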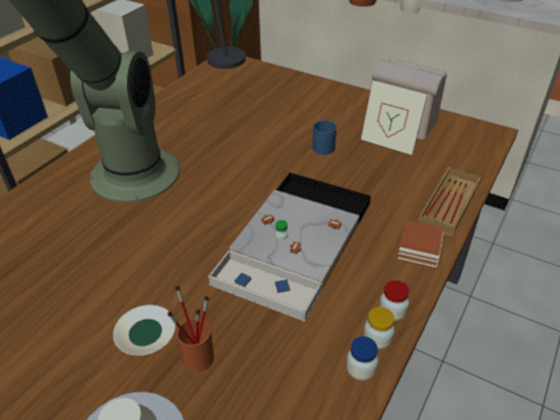

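The black scrap tray is on the +y side: top image columns 207–237, with the slab at 237–318. The shards are at about (257,170), (297,185) and (279,220), and the jar is at (289,200). Next I'll measure them in world coordinates.

```bash
cat > h.py <<'E'
import numpy as np,cv2
def world(c,uv,z):
    R,t=c['R'],c['t']; uv=np.atleast_2d(uv).astype(float)
    r=np.c_[(uv[:,0]-c['cx'])/c['fx'],(uv[:,1]-c['cy'])/c['fy'],np.ones(len(uv))]@R   # R^T r
    C=-R.T@t
    return C+r*((z-C[2])/r[:,2])[:,None]
def pix(c,X):
    p=np.asarray(X)@c['R'].T+c['t']; return np.c_[p[:,0]/p[:,2]*c['fx']+c['cx'],p[:,1]/p[:,2]*c['fy']+c['cy']]
def hull(uv): return cv2.convexHull(uv.astype(np.float32))[:,0]
def analyse(c,im,d):
    hsv=cv2.cvtColor(im,cv2.COLOR_RGB2HSV); H,S,V=[hsv[:,:,i].astype(int) for i in range(3)]
    vv,uu=np.indices(H.shape); W=world(c,np.c_[uu.ravel(),vv.ravel()],.04); 
    box=((W[:,0]>.4)&(W[:,0]<.8)&(abs(W[:,1]-.03)<.25)).reshape(H.shape)
    sl=box&(S<40)&(V>110)
    for name,m,z in [('terra',box&(H<14)&(S>110)&(V>90),.052),('green',box&(H>45)&(H<80)&(S>120),.085),('blue',box&(H>98)&(H<125)&(S>120),.014)]:
        n,lab,st,ce=cv2.connectedComponentsWithStats(m.astype(np.uint8))
        for i in range(1,n):
            if st[i,4]>15: 
                rows=np.argwhere(lab==i)[:,::-1]; w=world(c,rows,z)
                print(name,st[i,4],ce[i].round(1),'mean',world(c,ce[i],z)[0].round(4),'min',w.min(0)[:2].round(3),'max',w.max(0)[:2].round(3), 'depth z', )
E
python3 - <<'E'
from h import *
for n in ['top','scene']:
    f=dict(np.load(n+'.npz')); print(n); analyse(f,f['im'],f['d'])
f=dict(np.load('top.npz'))
# slab corners from depth: points with z 0.035..0.045
d=f['d'];vv,uu=np.indices(d.shape)
P=np.stack([(uu-f['cx'])/f['fx']*d,(vv-f['cy'])/f['fy']*d,d],-1)-f['t']
P=P@f['R']
m=(d>0)&(abs(P[...,2]-.04)<.004)&(abs(P[...,0]-.6)<.2)&(abs(P[...,1]-.03)<.16)
q=P[m]; 
print(m.sum(),'slab z',np.median(q[:,2]),cv2.minAreaRect(q[:,:2].astype(np.float32)))
im=cv2.resize(f['im'][145:250,195:365],None,fx=4.6,fy=4.6,interpolation=2);cv2.imwrite('pics/crop.png',im[:,:,::-1])
E
```

```text
top
terra 6430 [252.  182.4] mean [0.6148 0.0716 0.052 ] min [ 0.399 -0.218] max [0.796 0.278] depth z
terra 44 [256.8 169. ] mean [0.6592 0.0575 0.052 ] min [0.646 0.044] max [0.676 0.07 ] depth z
terra 41 [296.5 184.4] mean [ 0.6115 -0.0703  0.052 ] min [ 0.6   -0.085] max [ 0.626 -0.056] depth z
terra 45 [278.5 220.4] mean [ 0.4947 -0.0153  0.052 ] min [ 0.483 -0.033] max [ 0.508 -0.001] depth z
green 77 [289.2 199.4] mean [ 0.5562 -0.0468  0.085 ] min [ 0.542 -0.062] max [ 0.57  -0.034] depth z
blue 75 [326.8 181.5] mean [ 0.6315 -0.1708  0.014 ] min [ 0.613 -0.188] max [ 0.65  -0.152] depth z
blue 76 [336.1 210.5] mean [ 0.5363 -0.2011  0.014 ] min [ 0.522 -0.217] max [ 0.551 -0.188] depth z
scene
terra 50 [267.  219.6] mean [ 0.5    -0.0227  0.052 ] min [ 0.487 -0.038] max [ 0.513 -0.005] depth z
terra 49 [334.2 224.7] mean [0.6651 0.0492 0.052 ] min [0.648 0.04 ] max [0.679 0.065] depth z
terra 61 [295.1 247.6] mean [ 0.6171 -0.0766  0.052 ] min [ 0.603 -0.093] max [ 0.63  -0.057] depth z
green 99 [280.9 225.3] mean [ 0.5619 -0.0534  0.085 ] min [ 0.547 -0.072] max [ 0.578 -0.035] depth z
blue 38 [244.4 276.9] mean [ 0.5396 -0.1963  0.014 ] min [ 0.526 -0.202] max [ 0.553 -0.19 ] depth z
blue 97 [281.8 285.6] mean [ 0.635  -0.1738  0.014 ] min [ 0.617 -0.191] max [ 0.652 -0.156] depth z
4559 slab z 0.03964011308420718 ((0.5762721300125122, 0.025757402181625366), (0.2610754668712616, 0.33009055256843567), 4.444711208343506)
```

View pics/crop.png

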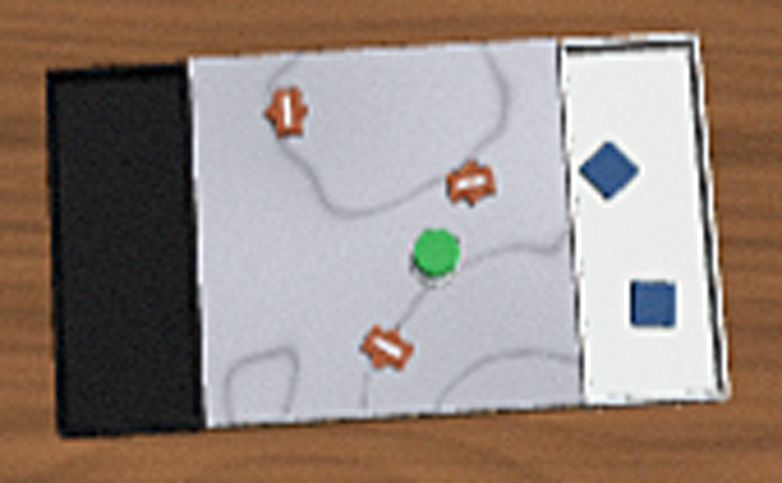

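The shards are about 32 mm across in both views, and the slab's top reads 39.6 mm, which fits its 40 mm. The two cameras differ by about 6 mm, so I'll move to a high hover over the slab and refine with the wrist camera.

{"op": "play_rows", "data": {"motion": [[0,0,-4,0,0,0,-1],[2,-1.5,-8,0,0,-0.14,-1],[5,-4,-11,0,0,-0.28,-1],[8.5,-6.8,-12,0,0,-0.42,-1],[12,-9.6,-12,0,0,-0.56,-1]]}}

```text
clock: 0.6
position: [0.2637, -0.4735, 0.3528]
tool_rot: [3.139, 0.001, 0.848]
force: [1.3, -0.1, -0.3]
grip_width: 0.0123
finger_force: 0.0
```

Run:
```python
from workcell import observe
from h import *
s=observe();print(s['clock'],s['position'],s['tool_rot'],s['qpos'],s['grip_width'])
# slab corners from crop (top image)
c=dict(np.load('top.npz')); uv=np.array([[188,60],[560,40],[205,428],[580,405]])/4.6+[195,145]
w=world(c,uv,.04); print(w.round(4)); print(w.mean(0), [np.degrees(np.arctan2(-(a-b)[0],(a-b)[1])) for a,b in [(w[0],w[1]),(w[2],w[3])]])
```

```text
0.6 [ 0.26365758 -0.47352654  0.35282197] [3.13934549e+00 9.22585931e-04 8.47921725e-01] [ 1.11060869  0.28289047 -0.20238302  1.6488242   0.06042921  1.21356982
  0.172172  ] 0.012250304432627555
[[ 0.6971  0.127   0.04  ]
 [ 0.7175 -0.135   0.04  ]
 [ 0.4377  0.1059  0.04  ]
 [ 0.459  -0.1503  0.04  ]]
[ 0.5778456  -0.01309471  0.04      ] [np.float64(4.456234026787727), np.float64(4.769370427747808)]
```

{"op": "play_rows", "data": {"motion": [[4.5,-0.5,0,0,0,-0.14,-1],[9,-1,0,0,0,-0.28,-1],[13.5,-1.5,0,0,0,-0.42,-1],[18,-2,0,0,0,-0.56,-1],[22.5,-2.3,0,0,0,-0.7,-1]]}}

```text
clock: 1.1
position: [0.3959, -0.2895, 0.3513]
tool_rot: [-3.141, 0.0, 1.548]
force: [1.2, -0.8, -0.3]
grip_width: 0.0002
finger_force: 0.0
```

{"op": "play_rows", "data": {"motion": [[4,2.7,0,0,0,-0.1,-1],[8,5.4,0,0,0,-0.1,-1],[12,8,0,0,0,-0.1,-1],[16,10.6,0,0,0,-0.1,-1],[20,13.2,0,0,0,-0.1,-1]]}}

```text
clock: 1.6
position: [0.5336, -0.0934, 0.3512]
tool_rot: [-3.141, 0.0, 1.642]
force: [0.2, -1.6, -0.5]
grip_width: -0.0001
finger_force: 0.0
```

```bash
cat > look.py <<'E'
import sys
from workcell import observe, viewer
from h import *
def look(n,cam='wrist'):
    s=observe();c=viewer.camera_info(cam);im,d=viewer.grab_frame(cam)
    print(s['clock'],s['position'].round(4),s['tool_rot'].round(4),s['force'].round(1))
    np.savez(f'{cam}{n}.npz',im=im,d=d,**c);cv2.imwrite(f'pics/{cam}{n}.png',im[:,:,::-1])
    analyse(c,im,d)
    return c,im,d
if __name__=='__main__': look(sys.argv[1],sys.argv[2] if len(sys.argv)>2 else 'wrist')
E
python3 look.py 1
```

```text
1.6 [ 0.5336 -0.0934  0.3512] [-3.1414e+00  1.0000e-04  1.6424e+00] [ 0.2 -1.6 -0.5]
terra 7256 [191.  131.2] mean [ 0.4302 -0.0583  0.052 ] min [ 0.403 -0.215] max [0.468 0.086] depth z
terra 11920 [456.9 123.8] mean [ 0.7521 -0.0269  0.052 ] min [ 0.701 -0.215] max [0.793 0.11 ] depth z
terra 322 [393.1  42.8] mean [0.6604 0.0572 0.052 ] min [0.646 0.044] max [0.676 0.071] depth z
terra 115 [243.6  95.2] mean [ 0.4923 -0.012   0.052 ] min [ 0.486 -0.026] max [ 0.502 -0.001] depth z
terra 117 [252.9 101.5] mean [ 0.5036 -0.0185  0.052 ] min [ 0.493 -0.031] max [ 0.51  -0.004] depth z
terra 201 [339.3 151.4] mean [ 0.6135 -0.07    0.052 ] min [ 0.602 -0.085] max [ 0.627 -0.056] depth z
green 466 [298.6 130.2] mean [ 0.5587 -0.0464  0.085 ] min [ 0.545 -0.06 ] max [ 0.572 -0.033] depth z
blue 21 [340.9 213. ] mean [ 0.6332 -0.1592  0.014 ] min [ 0.63  -0.166] max [ 0.636 -0.153] depth z
blue 21 [344.  225.6] mean [ 0.6398 -0.1773  0.014 ] min [ 0.634 -0.181] max [ 0.645 -0.174] depth z
blue 45 [266.4 236.7] mean [ 0.5308 -0.2018  0.014 ] min [ 0.527 -0.213] max [ 0.538 -0.189] depth z
blue 16 [272.7 234.7] mean [ 0.5396 -0.1981  0.014 ] min [ 0.536 -0.206] max [ 0.543 -0.192] depth z
```

View pics/wrist1.png

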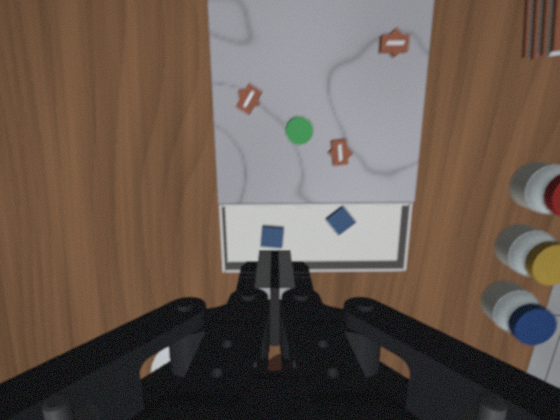

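The wrist camera agrees with the top camera to within 2 mm. In the slab frame the strips come out at x = -81 (A), -23 (jar), +30 (B) and +87 mm (C), so the 55 mm spacing holds. I'll start with shard B: go behind it on the -y side and descend.

{"op": "play_rows", "data": {"motion": [[-1.4,4,0,0,0,0,-1],[-2.8,8,2,0,0,0,-1],[-2.8,8,7,0,0,0,-1],[-2.8,8,11.5,0,0,0,-1],[-2.8,8,16,0,0,0,-1]]}}

```text
clock: 2.15
position: [0.6143, -0.1172, 0.1891]
tool_rot: [-3.141, -0.0, 1.643]
force: [1.3, -0.7, -0.7]
grip_width: -0.0
finger_force: 0.0
```

{"op": "play_rows", "data": {"motion": [[0,0,4,0,0,0,-1],[0,0,8,0,0,0,-1],[0,0,11,0,0,0,-1],[0,0,11,0,0,0,-1],[0,0,11,0,0,0,-1]]}}

```text
clock: 2.65
position: [0.6149, -0.1171, 0.0819]
tool_rot: [-3.141, -0.0, 1.643]
force: [-0.6, -0.5, 0.9]
grip_width: -0.0
finger_force: 0.0
```

{"op": "play_rows", "data": {"motion": [[0,0,2,0,0,0,-1],[0,0,3.8,0,0,0,-1],[0,0,3.8,0,0,0,-1],[0.5,0,3.8,0,0,0,-1],[1,0,3.8,0,0,0,-1]]}}

```text
clock: 3.15
position: [0.6145, -0.1068, 0.0443]
tool_rot: [3.14, 0.0, 1.643]
force: [0.3, 0.2, 0.3]
grip_width: 0.0003
finger_force: 0.0
```

{"op": "play_rows", "data": {"motion": [[1,0,0,0,0,0,-1],[2,0,0,0,0,0,-1],[3,0,0,0,0,0,-1],[4,0,0,0,0,0,-1],[5,0,0,0,0,0,-1]]}}

```text
clock: 3.65
position: [0.6104, -0.0563, 0.0434]
tool_rot: [3.142, -0.0, 1.643]
force: [0.1, -0.1, 0.6]
grip_width: 0.0002
finger_force: 0.2
```

```bash
python3 look.py 2 | grep -v "terra [0-9]\{4,\}"; python3 look.py 2 top| grep terra
```

```text
3.65 [ 0.6104 -0.0563  0.0434] [ 3.1415 -0.      1.6431] [ 0.1 -0.1  0.6]
terra 997 [444.    5.9] mean [0.6614 0.0475 0.052 ] min [0.646 0.043] max [0.677 0.05 ] depth z
terra 42 [547.8  96.7] mean [0.7046 0.0211 0.052 ] min [0.703 0.019] max [0.707 0.024] depth z
terra 722 [  6.6 155.6] mean [ 0.507  -0.0142  0.052 ] min [ 0.503 -0.025] max [ 0.512 -0.004] depth z
green 7630 [112.7 278.5] mean [ 0.5596 -0.0449  0.085 ] min [ 0.543 -0.063] max [ 0.577 -0.028] depth z
terra 4459 [226.  182.5] mean [0.6126 0.1544 0.052 ] min [ 0.399 -0.095] max [0.796 0.278] depth z
terra 441 [329.2 139.5] mean [ 0.7626 -0.1739  0.052 ] min [ 0.72  -0.216] max [ 0.796 -0.112] depth z
terra 42 [256.8 169. ] mean [0.6592 0.0575 0.052 ] min [0.646 0.044] max [0.676 0.07 ] depth z
terra 19 [281.1 185.4] mean [ 0.6071 -0.0212  0.052 ] min [ 0.599 -0.031] max [ 0.618 -0.014] depth z
terra 47 [278.6 220.3] mean [ 0.4948 -0.0156  0.052 ] min [ 0.483 -0.033] max [ 0.508 -0.001] depth z
```

Shard B is riding ahead of the fingertips and still in line. I'll keep pushing.

{"op": "play_rows", "data": {"motion": [[1,0,0,0,0,0,-1],[2,0,0,0,0,0,-1],[3,0,0,0,0,0,-1],[4,0,0,0,0,0,-1],[5,0,0,0,0,0,-1]]}}

```text
clock: 4.25
position: [0.6067, -0.0065, 0.0433]
tool_rot: [-3.142, -0.0, 1.643]
force: [-0.3, -0.6, 0.8]
grip_width: 0.0003
finger_force: 0.1
```

{"op": "play_rows", "data": {"motion": [[1,0,0,0,0,0,-1],[2,0,0,0,0,0,-1],[3,0,0,0,0,0,-1],[4,0,0,0,0,0,-1],[5,0,0,0,0,0,-1]]}}

```text
clock: 4.75
position: [0.6032, 0.0432, 0.0433]
tool_rot: [3.142, -0.0, 1.643]
force: [-0.2, -0.5, -0.7]
grip_width: 0.0001
finger_force: 0.1
```

```bash
python3 look.py 3 | grep -v "terra [0-9]\{5,\}"; python3 look.py 3 top| grep terra
```

```text
4.75 [0.6032 0.0432 0.0433] [ 3.1416 -0.      1.6428] [-0.2 -0.5 -0.7]
terra 41 [554.5   5.8] mean [0.6916 0.1496 0.052 ] min [0.69  0.148] max [0.693 0.151] depth z
terra 7311 [533.7 222.9] mean [0.7049 0.0731 0.052 ] min [0.688 0.005] max [0.723 0.147] depth z
terra 22 [555.8  60.8] mean [0.6969 0.1326 0.052 ] min [0.695 0.131] max [0.698 0.134] depth z
terra 36 [537.2 101.1] mean [0.694  0.1188 0.052 ] min [0.693 0.117] max [0.696 0.12 ] depth z
terra 3250 [285.1 213.6] mean [0.6062 0.07   0.052 ] min [0.592 0.054] max [0.621 0.085] depth z
terra 2875 [416.2 251.1] mean [0.6605 0.058  0.052 ] min [0.644 0.043] max [0.677 0.072] depth z
terra 33 [554.8 282.3] mean [0.7205 0.0483 0.052 ] min [0.719 0.046] max [0.722 0.05 ] depth z
terra 680 [551.3 351.3] mean [0.7283 0.0153 0.052 ] min [ 0.722 -0.002] max [0.737 0.038] depth z
terra 41 [545.2 314.3] mean [0.7206 0.0332 0.052 ] min [0.718 0.03 ] max [0.723 0.036] depth z
terra 704 [ 19.8 363.1] mean [ 0.4939 -0.0072  0.052 ] min [ 0.485 -0.016] max [0.506 0.001] depth z
terra 4501 [237.8 172.6] mean [0.6459 0.118  0.052 ] min [ 0.399 -0.216] max [0.796 0.278] depth z
```

View pics/wrist3.png

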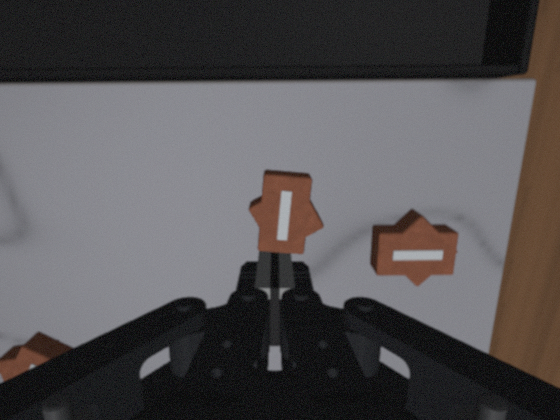

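Shard B (285,213) is square against the tip but 5 mm off centre toward +tool-y. C is at (416,251), and the slab edge is at about row 82. I'll correct sideways a little and push it over the edge, more slowly at the end.

{"op": "play_rows", "data": {"motion": [[-0.5,0,0,0,0,0,-1],[-0.5,0.5,0,0,0,0,-1],[0.5,0.5,0,0,0,0,-1],[1.5,0.5,0,0,0,0,-1],[2.5,0.5,0,0,0,0,-1]]}}

```text
clock: 5.35
position: [0.6062, 0.069, 0.0433]
tool_rot: [-3.142, -0.0, 1.643]
force: [0.2, -0.1, -0.2]
grip_width: -0.0002
finger_force: 0.1
```

{"op": "play_rows", "data": {"motion": [[0.7,0,0,0,0,0,-1],[1.4,0,0,0,0,0,-1],[2.1,0,0,0,0,0,-1],[2.8,0,0,0,0,0,-1],[3.5,0,0,0,0,0,-1]]}}

```text
clock: 5.85
position: [0.6039, 0.1031, 0.0433]
tool_rot: [3.142, 0.0, 1.643]
force: [-1.0, -0.9, -0.3]
grip_width: -0.0
finger_force: 0.0
```

{"op": "play_rows", "data": {"motion": [[0.6,0,0,0,0,0,-1],[1.2,0,0,0,0,0,-1],[1.8,0,0,0,0,0,-1],[2.4,0,0,0,0,0,-1],[3,0,0,0,0,0,-1]]}}

```text
clock: 6.35
position: [0.6017, 0.133, 0.0433]
tool_rot: [3.142, -0.0, 1.643]
force: [-0.6, 0.7, 0.4]
grip_width: -0.0
finger_force: 0.0
```

```bash
python3 look.py 4 | grep -v "terra [0-9]\{5,\}"
```

```text
6.35 [0.6017 0.133  0.0433] [ 3.1416 -0.      1.6427] [-0.6  0.7  0.4]
terra 2908 [278.5 193.9] mean [0.6016 0.1675 0.052 ] min [0.59  0.153] max [0.614 0.181] depth z
```

View pics/wrist4.png

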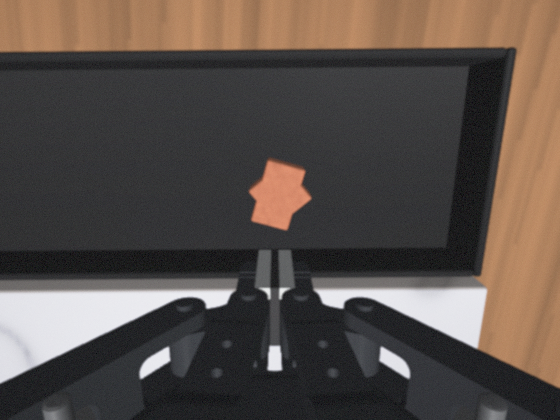

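Shard B is in the black tray: (278,194) in the wrist image, lying streak-side down. Shard C is next.

{"op": "play_rows", "data": {"motion": [[0,0,-3,0,0,0,-1],[0,1,-5.5,0,0,0,-1],[-3,3,-5.5,0,0,0,-1],[-7,5.3,-5.5,0,0,0,-1],[-11,5.3,-5.5,0,0,0,-1]]}}

```text
clock: 6.9
position: [0.6646, 0.0255, 0.0985]
tool_rot: [3.14, -0.0, 1.643]
force: [-0.2, -0.7, -0.9]
grip_width: -0.0002
finger_force: 0.0
```

{"op": "play_rows", "data": {"motion": [[-1.4,0,0,0,0,0,-1],[-1.4,0,2,0,0,0,-1],[-1.4,0,4,0,0,0,-1],[-1.4,0,5.5,0,0,0,-1],[-1.4,0,5.5,0,0,0,-1]]}}

```text
clock: 7.4
position: [0.6627, 0.013, 0.0417]
tool_rot: [-3.139, -0.0, 1.643]
force: [-0.9, -0.4, 0.7]
grip_width: -0.0002
finger_force: 0.0
```

```bash
python3 look.py 5 | grep -v "terra [0-9]\{5,\}"
```

```text
7.4 [0.6627 0.013  0.0417] [-3.1394e+00 -2.0000e-04  1.6432e+00] [-0.9 -0.4  0.7]
terra 3715 [276.8 168.4] mean [0.6611 0.0576 0.052 ] min [0.645 0.043] max [0.677 0.072] depth z
terra 229 [393.6 361.6] mean [ 0.7185 -0.0237  0.052 ] min [ 0.712 -0.03 ] max [ 0.726 -0.017] depth z
```

{"op": "play_rows", "data": {"motion": [[1,0.1,0,0,0,0,-1],[2,0.2,0,0,0,0,-1],[3,0.2,0,0,0,0,-1],[4,0.2,0,0,0,0,-1],[5,0.2,0,0,0,0,-1]]}}

```text
clock: 7.95
position: [0.6619, 0.0639, 0.0435]
tool_rot: [3.141, -0.0, 1.643]
force: [-0.6, -0.2, 1.0]
grip_width: 0.0003
finger_force: 0.2
```

```bash
python3 look.py 6 | grep -v "terra [0-9]\{5,\}"
```

```text
7.95 [0.6619 0.0639 0.0435] [ 3.1413e+00 -1.0000e-04  1.6433e+00] [-0.6 -0.2  1. ]
terra 3830 [155.4  35.3] mean [0.615  0.1516 0.052 ] min [0.603 0.138] max [0.628 0.163] depth z
terra 23 [244.5 118.4] mean [0.6471 0.1259 0.052 ] min [0.645 0.125] max [0.65  0.126] depth z
terra 56 [303.3 117.9] mean [0.6687 0.1276 0.052 ] min [0.663 0.127] max [0.674 0.128] depth z
terra 23 [ 18.  120.1] mean [0.5642 0.1193 0.052 ] min [0.561 0.119] max [0.567 0.12 ] depth z
terra 22 [ 44.8 120.1] mean [0.574  0.1201 0.052 ] min [0.572 0.12 ] max [0.576 0.121] depth z
terra 37 [ 60.8 119.8] mean [0.5798 0.1206 0.052 ] min [0.577 0.12 ] max [0.583 0.121] depth z
terra 37 [109.5 119.4] mean [0.5977 0.122  0.052 ] min [0.593 0.121] max [0.602 0.123] depth z
terra 20 [133.1 119.1] mean [0.6064 0.1227 0.052 ] min [0.604 0.122] max [0.609 0.123] depth z
terra 27 [148.9 118.9] mean [0.6121 0.1232 0.052 ] min [0.609 0.123] max [0.615 0.124] depth z
terra 20 [167.2 119.1] mean [0.6189 0.1236 0.052 ] min [0.617 0.123] max [0.621 0.124] depth z
terra 19 [180.2 118.8] mean [0.6236 0.124  0.052 ] min [0.622 0.123] max [0.626 0.124] depth z
terra 3254 [260.6 216.9] mean [0.6553 0.0886 0.052 ] min [0.638 0.074] max [0.672 0.103] depth z
terra 259 [394.6 363.1] mean [0.7191 0.0249 0.052 ] min [0.712 0.018] max [0.726 0.031] depth z
```

{"op": "play_rows", "data": {"motion": [[-0.5,0,0,0,0,0,-1],[-0.5,-0.6,0,0,0,0,-1],[0.5,-0.6,0,0,0,0,-1],[1.3,-0.6,0,0,0,0,-1],[2.1,-0.6,0,0,0,0,-1]]}}

```text
clock: 8.5
position: [0.6544, 0.0843, 0.0434]
tool_rot: [3.141, -0.0, 1.643]
force: [0.1, -0.1, -0.3]
grip_width: -0.0002
finger_force: 0.1
```

{"op": "play_rows", "data": {"motion": [[0.6,0,0,0,0,0,-1],[1.2,0,0,0,0,0,-1],[1.8,0,0,0,0,0,-1],[2.4,0,0,0,0,0,-1],[3,0,0,0,0,0,-1]]}}

```text
clock: 9.0
position: [0.6523, 0.1136, 0.0433]
tool_rot: [3.142, -0.0, 1.643]
force: [0.0, -0.0, -0.2]
grip_width: 0.0001
finger_force: 0.0
```

{"op": "play_rows", "data": {"motion": [[0.5,0,0,0,0,0,-1],[1,0,0,0,0,0,-1],[1.5,0,0,0,0,0,-1],[2,0,0,0,0,0,-1],[2.5,0,0,0,0,0,-1]]}}

```text
clock: 9.5
position: [0.6505, 0.1384, 0.0433]
tool_rot: [-3.142, -0.0, 1.643]
force: [0.6, 0.2, -0.4]
grip_width: -0.0001
finger_force: 0.0
```

```bash
python3 look.py 7 | grep -v "terra [0-9]\{5,\}"
```

```text
9.5 [0.6505 0.1384 0.0433] [-3.1416 -0.      1.6427] [ 0.6  0.2 -0.4]
terra 3046 [181.  197.1] mean [0.6126 0.169  0.052 ] min [0.601 0.154] max [0.625 0.183] depth z
terra 2962 [259.6 193.3] mean [0.643  0.1727 0.052 ] min [0.629 0.16 ] max [0.657 0.184] depth z
terra 328 [551.2 205. ] mean [0.7571 0.176  0.052 ] min [0.754 0.162] max [0.761 0.191] depth z
terra 25 [555.5 223.2] mean [0.7609 0.1688 0.052 ] min [0.76  0.167] max [0.762 0.171] depth z
terra 35 [551.9 235.5] mean [0.7609 0.1636 0.052 ] min [0.76  0.161] max [0.762 0.166] depth z
terra 2940 [543.3 330.5] mean [0.7692 0.1205 0.052 ] min [0.756 0.092] max [0.784 0.164] depth z
terra 163 [535.7 259.9] mean [0.7572 0.1528 0.052 ] min [0.754 0.144] max [0.76  0.161] depth z
terra 17 [528.1 283.1] mean [0.7568 0.1423 0.052 ] min [0.755 0.141] max [0.759 0.143] depth z
terra 23 [526.8 289.7] mean [0.757  0.1393 0.052 ] min [0.756 0.137] max [0.759 0.141] depth z
terra 21 [533.2 292.8] mean [0.7601 0.1381 0.052 ] min [0.759 0.136] max [0.761 0.141] depth z
terra 38 [521.5 309. ] mean [0.7571 0.1302 0.052 ] min [0.755 0.127] max [0.759 0.133] depth z
terra 31 [515.1 324.3] mean [0.7563 0.1227 0.052 ] min [0.753 0.12 ] max [0.758 0.125] depth z
terra 16 [522.2 331.4] mean [0.7602 0.1195 0.052 ] min [0.759 0.118] max [0.761 0.122] depth z
terra 324 [393.7 362.2] mean [0.7071 0.1    0.052 ] min [0.701 0.093] max [0.715 0.107] depth z
```

View pics/wrist7.png

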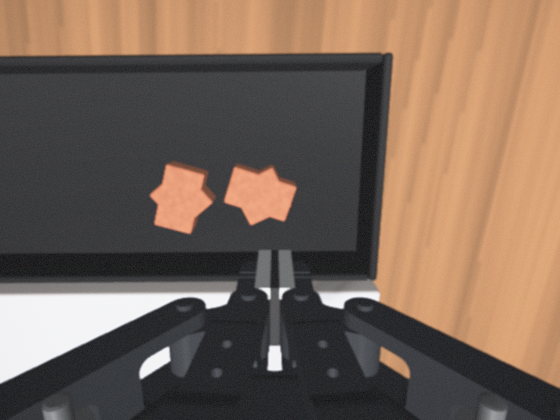

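Both shards are flat in the black tray, at (181,197) and (260,193). Now shard A, crossing high over the jar.

{"op": "play_rows", "data": {"motion": [[0,0,-4,0,0,0,-1],[0,0,-8,0,0,0,-1],[-3,-3.5,-9,0,0,0,-1],[-6,-7,-9,0,0,0,-1],[-9,-10.5,-9,0,0,0,-1]]}}

```text
clock: 10.05
position: [0.551, 0.0397, 0.1337]
tool_rot: [3.141, 0.0, 1.643]
force: [0.6, -0.6, -0.3]
grip_width: 0.0001
finger_force: 0.0
```

{"op": "play_rows", "data": {"motion": [[-3,-3,0,0,0,0,-1],[-6.5,-5.9,0,0,0,0,-1],[-10.2,-5.9,0,0,0,0,-1],[-10.2,-5.9,2,0,0,0,-1],[-10.2,-5.9,4,0,0,0,-1]]}}

```text
clock: 10.55
position: [0.501, -0.0668, 0.0933]
tool_rot: [3.14, 0.001, 1.64]
force: [0.1, 0.4, -0.3]
grip_width: 0.0
finger_force: 0.0
```

```bash
python3 look.py 8 | grep -v "terra [0-9]\{4,\}"; python3 look.py 8 | grep terra
```

```text
10.55 [ 0.501  -0.0668  0.0933] [3.14e+00 7.00e-04 1.64e+00] [ 0.1  0.4 -0.3]
terra 254 [154.8 362.1] mean [ 0.4346 -0.1537  0.052 ] min [ 0.426 -0.164] max [ 0.443 -0.144] depth z
green 3666 [397.8 223.7] mean [ 0.5557 -0.0462  0.085 ] min [ 0.539 -0.062] max [ 0.572 -0.031] depth z
terra 18811 [141.4 153.8] mean [ 0.4297 -0.0261  0.052 ] min [ 0.406 -0.131] max [0.46  0.045] depth z
terra 1967 [273.2 143. ] mean [ 0.4962 -0.0161  0.052 ] min [ 0.482 -0.034] max [0.511 0.   ] depth z
terra 235 [155.1 361.6] mean [ 0.4342 -0.1503  0.052 ] min [ 0.425 -0.161] max [ 0.442 -0.14 ] depth z
```

{"op": "play_rows", "data": {"motion": [[0,0,2.5,0,0,0,-1],[0,-0.1,5,0,0,0,-1],[0,-0.1,5,0,0,0,-1],[1,-0.1,5,0,0,0,-1],[2,-0.1,5,0,0,0,-1]]}}

```text
clock: 11.15
position: [0.499, -0.0444, 0.0447]
tool_rot: [3.14, 0.0, 1.643]
force: [0.3, 0.1, 1.2]
grip_width: -0.0001
finger_force: 0.3
```

{"op": "play_rows", "data": {"motion": [[1,0,0,0,0,0,-1],[2,0,0,0,0,0,-1],[3,0,0,0,0,0,-1],[4,0,0,0,0,0,-1],[5,0,0,0,0,0,-1]]}}

```text
clock: 11.65
position: [0.4946, 0.0054, 0.0434]
tool_rot: [3.142, -0.0, 1.643]
force: [0.3, -0.3, -0.7]
grip_width: 0.0001
finger_force: 0.2
```

```bash
python3 look.py 9 | grep -v "terra [0-9]\{5,\}"|grep -v "terra [0-9][0-9] "
```

```text
11.65 [0.4946 0.0054 0.0434] [ 3.1415 -0.      1.6429] [ 0.3 -0.3 -0.7]
terra 3291 [266.5 206.8] mean [0.4902 0.0345 0.052 ] min [0.477 0.016] max [0.504 0.051] depth z
terra 202 [155.2 361.4] mean [ 0.4454 -0.04    0.052 ] min [ 0.439 -0.048] max [ 0.451 -0.033] depth z
```

{"op": "play_rows", "data": {"motion": [[-0.5,0,0,0,0,0,-1],[-0.5,-0.3,0,0,0,0,-1],[0.5,-0.3,0,0,0,0,-1],[1.5,-0.3,0,0,0,0,-1],[2.5,-0.3,0,0,0,0,-1]]}}

```text
clock: 12.2
position: [0.4898, 0.0303, 0.0433]
tool_rot: [3.142, -0.0, 1.643]
force: [0.4, 0.8, -0.2]
grip_width: 0.0
finger_force: 0.1
```

{"op": "play_rows", "data": {"motion": [[0.8,0,0,0,0,0,-1],[1.6,0,0,0,0,0,-1],[2.4,0,0,0,0,0,-1],[3.2,0,0,0,0,0,-1],[4,0,0,0,0,0,-1]]}}

```text
clock: 12.7
position: [0.4869, 0.0698, 0.0433]
tool_rot: [-3.142, 0.0, 1.643]
force: [0.2, -0.2, 0.3]
grip_width: -0.0001
finger_force: 0.1
```

```bash
python3 look.py 10 | grep -v "terra [0-9]\{5,\}"|grep -v "terra [0-9][0-9] "
```

```text
12.7 [0.4869 0.0698 0.0433] [-3.1416  0.      1.6428] [ 0.2 -0.2  0.3]
terra 3381 [533.9  80.2] mean [0.5747 0.1522 0.052 ] min [0.561 0.139] max [0.585 0.167] depth z
terra 3386 [251.3 212.7] mean [0.4767 0.096  0.052 ] min [0.462 0.079] max [0.491 0.112] depth z
terra 289 [154.7 362. ] mean [0.4376 0.0241 0.052 ] min [0.431 0.016] max [0.444 0.032] depth z
```

A has drifted 8 mm toward -x, so I'll back off, re-centre and finish the push.

{"op": "play_rows", "data": {"motion": [[-0.8,0,0,0,0,0,-1],[-0.8,-1,0,0,0,0,-1],[-0.2,-1,0,0,0,0,-1],[0.6,-1,0,0,0,0,-1],[1.4,-1,0,0,0,0,-1]]}}

```text
clock: 13.25
position: [0.4762, 0.0832, 0.0434]
tool_rot: [3.141, -0.0, 1.643]
force: [0.2, -1.5, -0.7]
grip_width: -0.0003
finger_force: 0.1
```

{"op": "play_rows", "data": {"motion": [[0.5,0,0,0,0,0,-1],[1,0,0,0,0,0,-1],[1.5,0,0,0,0,0,-1],[2,0,0,0,0,0,-1],[2.5,0,0,0,0,0,-1]]}}

```text
clock: 13.75
position: [0.4742, 0.1077, 0.0433]
tool_rot: [-3.142, -0.0, 1.643]
force: [-0.5, -0.7, -0.5]
grip_width: 0.0001
finger_force: 0.0
```

{"op": "play_rows", "data": {"motion": [[0.5,0,0,0,0,0,-1],[1,0,0,0,0,0,-1],[1.5,0,0,0,0,0,-1],[1.9,0,0,0,0,0,-1],[1.9,0,0,0,0,0,-1]]}}

```text
clock: 14.25
position: [0.4728, 0.1269, 0.0433]
tool_rot: [3.141, -0.0, 1.643]
force: [-0.8, -1.0, -0.2]
grip_width: 0.0001
finger_force: 0.0
```

{"op": "play_rows", "data": {"motion": [[0,0,-4,0,0,0,-1],[0,0,-8,0,0,0,-1],[-3,0,-12,0,0,0,-1],[-7,0,-16,0,0,0,-1],[-11,0,-19,0,0,0,-1]]}}

```text
clock: 14.75
position: [0.4803, 0.0208, 0.2313]
tool_rot: [3.14, -0.0, 1.644]
force: [0.7, -0.8, -0.2]
grip_width: 0.0003
finger_force: 0.0
```

```bash
python3 look.py 11 | grep -v "terra [0-9]\{5,\}"|grep -v "terra [0-9][0-9] "
```

```text
14.75 [0.4803 0.0208 0.2313] [ 3.1404e+00 -2.0000e-04  1.6440e+00] [ 0.7 -0.8 -0.2]
terra 9716 [213.4 152. ] mean [0.4244 0.047  0.052 ] min [ 0.403 -0.11 ] max [0.454 0.171] depth z
terra 922 [414.9  43.7] mean [0.5901 0.1491 0.052 ] min [0.577 0.133] max [0.604 0.165] depth z
terra 933 [457.9  41.1] mean [0.6256 0.1536 0.052 ] min [0.61 0.14] max [0.641 0.166] depth z
terra 900 [277.8  48.2] mean [0.4759 0.1373 0.052 ] min [0.463 0.122] max [0.489 0.152] depth z
green 836 [353.1 273.1] mean [ 0.5565 -0.0473  0.085 ] min [ 0.542 -0.062] max [ 0.572 -0.032] depth z
```

View pics/wrist11.png

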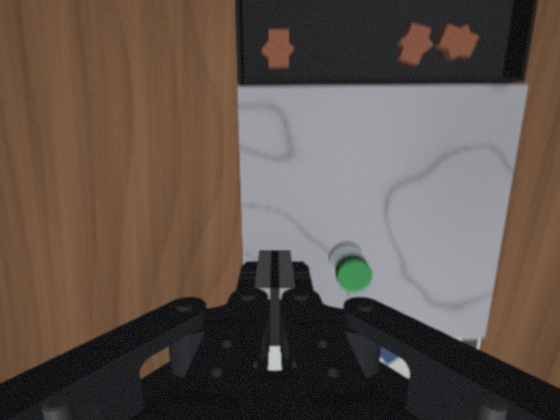

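All three shards lie in the black tray, at (278,48), (415,44) and (458,41). The jar is upright and unmoved, and the arm is clear. I'll hold briefly, then hand in.

{"op": "play_rows", "data": {"motion": [[0,0,-2,0,0,0,-1],[0,0,-2,0,0,0,-1],[0,0,-2,0,0,0,-1],[0,0,-2,0,0,0,-1],[0,0,-2,0,0,0,-1]]}}

```text
clock: 15.3
position: [0.4801, 0.0219, 0.2486]
tool_rot: [-3.14, -0.0, 1.643]
force: [0.3, 1.0, -0.2]
grip_width: 0.0002
finger_force: 0.0
```

```bash
python3 look.py 12 top | grep -E "green|blue"; python3 -c "
from workcell import bot
print(bot.job_done())"
```

```text
blue 75 [326.8 181.5] mean [ 0.6315 -0.1708  0.014 ] min [ 0.613 -0.188] max [ 0.65  -0.152] depth z
blue 76 [336.1 210.5] mean [ 0.5363 -0.2011  0.014 ] min [ 0.522 -0.217] max [ 0.551 -0.188] depth z
the job is handed in; nothing more can be done
None
```

All three shards were swept into the black scrap tray by pushing only, the jar and both blue tiles measured unmoved, the arm never went near the mug, saucer or brush pot (not re-measured), and the job was handed in at about 15 s.

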